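# Zero a coating-thickness probe and hold it on the marked spot

## Task

Take the coating-thickness probe out of its holder and zero it: press it upright on the bare steel disc for about a second, only so hard that its spring sleeve goes about halfway in. Then lift it off, set its tip inside the ring marked on the tilted panel, square to the panel's face, again with the sleeve about halfway in, and finish the program still holding it there, without letting go. Press gently, do not shift the panel and leave the glassware round about alone.

Things in the scene. Friction and masses are not known exactly. Their poses are not given: they have to be found in the camera images.
- probe: the cordless pen-shaped thickness probe, 0.12 to 0.2 kg, standing upright in the holder. Origin: centre of the lower end of its round steel nose; z runs up along the probe. Nose: 20 mm diameter, z 0 to 40 mm. Above it the white square grip with flat sides, 26 x 26 mm (sides along x and y), z 40 to 100 mm; a round cap, 22 mm diameter, to z 107 mm. A slim round sleeve, 10 mm diameter, sticks out 16 mm below the nose
- tip (a point): centre of the flat end of the probe's sleeve, where it touches; it lies on the probe's axis, 16 mm below the probe's origin with the sleeve fully out, and moves with the sleeve; z runs up along the probe
- sleeve (a joint): how far the probe's spring sleeve is pushed in, m: 0 fully out, 0.014 fully in (there it stops hard), 0.007 halfway. The spring pushes with about 1 N at 0, 3.2 N halfway and 5.3 N fully in (300 N/m)
- holder: fixed grey block, 78 x 78 mm, 65 mm high, on a black foot 92 x 92 x 8 mm, origin under its centre, z up. The probe's nose hangs in its vertical through hole, 25 mm diameter at the centre, and the probe's square grip rests on the block's top, so the probe's origin is 25 mm above the worktop; lift straight up by 60 mm to clear
- zero_disc: fixed bare steel disc lying flat on the worktop, 44 mm diameter, 10 mm thick, origin under its centre
- zero_centre (a point): centre of the steel disc's top face, 10 mm above the worktop
- stage: fixed metal specimen stage, foot 100 x 96 x 10 mm, origin under its centre, z up; two cheeks 61 mm high at y = +-42 mm carry the panel's tilting axle, which runs along the stage's y at 50 mm height. The panel is tilted by 14 to 26 degrees about it, so that its face leans towards the stage's -x, roughly towards the robot; the axle is stiff and keeps its tilt under light touches
- spot (a point): centre of the marked ring (thin black line, 27 mm diameter) on the face of the white coated panel (94 x 74 mm); z is the normal of the face, pointing out of it, x runs up the slope, y along the axle. The ring's centre lies on the face, 10 mm down the slope from the panel's middle and 10 mm towards +y; the face is 12 mm above the axle
- vial_0: small bystander vial with dark cap, 25 mm diameter, 60 mm high, origin under its centre; not to be disturbed
- petri_0: bystander petri dish, 73 mm diameter, 15 mm high, origin under its centre; not to be disturbed
- beaker_250: bystander glass beaker, 78 mm wide, 92 mm high, origin under its centre; not to be disturbed
Things that resemble listed ones, but are neither listed nor needed, are in the scene too. What is shaped like the probe but pink or yellow is not meant.

How it is judged:
By the outcome, as a careful person would: the job done as asked, in the order asked, and still so for the second after the job is handed in, while the arm keeps its last pose, push and grip.
It also fails if it takes over 58 s, if anything falls off the work surface, if the arm or the gripper's body presses on something with over 40 N, if the wrist force passes 120 N, or if a joint passes its speed limit or range.

## Robot

A 6-joint arm with a two-finger parallel gripper is mounted at the origin on a cart in front of the work surface, level with it; the furniture and walls round the work are solid. World frame = base frame: x ahead of the robot, y to its left, z up, the work surface at z = 0. Lengths are in mm, angles in degrees, forces in N, time in s.
With the tool pointing down it reaches from about 300 to 850 mm from the base axis. Payload 4.2 kg.
Tool frame: the origin (TCP) lies midway between the tips of the shut fingers; the grasp point (between the pads) lies 19 mm behind it (env.hold_point_z is the z of the grasp point in the tool frame, in mm); z points along the fingers, y is the direction in which the jaws open and shut (so a half turn about z gives the same grasp; the last joint's range is limited). The gripper opens to 91 mm and grips with 3 to 60 N. Pads are 32 mm wide; open, the fingers measure 118 mm over their backs; the gripper's body (76 mm by 178 mm) begins 60 mm behind the grasp point.
Start: joints at [-70.474, 18.312, 89.639, -0, 72.044, -1.146], TCP at [202.993, -537.996, 187.376] pointing down, gripper open.
Joint ranges: [-177.97, 177.97], [-48.28, 115.42], [12.27, 149.76], [-77.06, 257.06], [2.81, 150.46], [-146.56, 146.56]. Speed limits (degrees/s): [147.25, 147.25, 180, 180, 180, 180].

## Interface

Orientations are given as [roll, pitch, yaw] about the fixed x, y, z axes, in that order (R = Rz(yaw) Ry(pitch) Rx(roll)).
In Python, from workcell import env, grab_frame, camera_params, spotter gives the robot as it stands. The module is installed in compiled form; this text tells all that it offers.
- The arm moves only by the shell command python3 -m jog 'ROWS' [FORCE]. ROWS is text: rows parted by semicolons, each of 7 numbers parted by spaces: the turn, a rotation vector about the world's x, y, z in units of 5 degrees (1.0 is 5 degrees), then the shift along the world's x, y, z in units of 25 mm (1.0 is 25 mm), then the opening, from 0 (shut) to 1 (fully open). A call has 1 to 5 rows; each row is the pose to reach, as a shift and turn from the pose commanded when the call began; what a row does not reach only later rows make up. A row lasts 1/8 s, in which the tool goes at most 62.5 mm and 10.7 degrees, less where a joint would pass 70% of its speed; a pose out of reach is approached as far as the arm can. A call with a gripper value outside its range is refused whole. The fingers move at their own pace and stop on an object; FORCE is the grip in N (left out, the last holds). Time passes only in rows, so rows that repeat a pose let the fingers close. It gives the time, the measured TCP pose, the force and the opening at its end, in the units of the state.
- env.state(): the state, without advancing time (a new reading comes with each control period).
- grab_frame(name): name is "side" or "top" or "wrist"; returns the picture (420x560x3 uint8, red, green, blue); there is no depth.
- camera_params(name): a dict with "K" (3x3 intrinsics, pixels), "dist" ([k1, k2, p1, p2, k3] as OpenCV has them; the pictures are not rectified), "rvec" (rotation vector, rad) and "tvec" (3), from world to camera coordinates, as OpenCV has them. Camera axes: x right, y down, z forward; pixel columns grow to the right and rows downward; lengths in mm; the calibration is good to about 2 mm. A picture is of the moment at which its call begins: read the wrist's pose just before it. camera_params takes no time and is no camera call; for the wrist camera it gives the pose at the moment of the call.
- env.job_done(): hands the job in, once; it reports no verdict.
Trained networks look in the newest picture that a camera, given by its name, has taken for a name from the list of things; names that differ only in an ending like _2 or _b are one class to them, and where a whole thing is asked for, a point or a joint stands for the part that bears it (a point fixed in the world has none). Each returns a list of dicts, best first, with "conf" (0 to 1); they miss things now and then, are a little off and sometimes report something else, mostly with a low value. They report only what shows in the picture. A call takes as long as a camera call. They do not tell look-alikes from the thing itself.
- spotter.look_for(query, camera): "box" ([left, top, width, height] in pixels, round what is visible of it).
- spotter.trace(query, camera): "region" (420x560 bool, what is visible of it) and "box" ([left, top, width, height] in pixels, round what is visible of it).
The state is a dict: "time_s": time; "qpos": joint angles; "qvel": joint speeds; "effort": joint torques, N m; "ee_pos": TCP position; "ee_rot": TCP orientation; "force": force on the tool from outside, world axes, zero at the start; "torque": the same for the moment, N m; "gripper_width": finger opening in mm.
Only numpy, scipy, OpenCV 4.12 (cv2) and the standard library are available. Lean on these libraries where they do the work, as an engineer would, in place of code of your own. Each camera call takes 0.05 s, during which the arm holds its last target. There are 200 camera calls.

## Working session

There is one attempt and no reset: what is moved stays moved. The work goes in short steps, Python scripts to look and compute and a shell command to move; the robot and the scene stay as the last step left them, time stands still between calls to the robot, and variables do not carry over. Pictures are saved under pics/ and viewed, about 8 in all and at most 12, crops included, and the job is handed in when it is done.

```bash
mkdir -p pics; cat > h.py <<'E'
import numpy as np, cv2
from workcell import env, grab_frame, camera_params, spotter
def P(n):
    c=camera_params(n); return np.array(c['K'],float),np.array(c['dist'],float),np.array(c['rvec'],float),np.array(c['tvec'],float).reshape(3)
def ray(p,uv):
    K,d,r,t=p; R=cv2.Rodrigues(r)[0]
    u=cv2.undistortPoints(np.array(uv,float).reshape(-1,1,2),K,d).reshape(-1,2)
    D=np.c_[u,np.ones(len(u))]@R; return -R.T@t, D/np.linalg.norm(D,axis=1)[:,None]
def atz(p,uv,z):
    o,D=ray(p,uv); return o+D*((z-o[2])/D[:,2])[:,None]
def proj(p,X):
    return cv2.projectPoints(np.array(X,float).reshape(-1,3),p[2],p[3],p[0],p[1])[0].reshape(-1,2)
def save(n,im): cv2.imwrite('pics/'+n,im[:,:,::-1])
E
python3 - <<'E'
from h import *
a=grab_frame('top');b=grab_frame('side')
save('top0.png',a);save('side0.png',b)
for c in('top','side'):
    p=P(c);print(c,ray(p,[[280,210]]))
    for q in['probe','holder','zero_disc','stage','vial_0','petri_0','beaker_250','spot']:
        try:
            print(q,[(np.round(d['box']),round(d['conf'],2)) for d in spotter.look_for(q,c)])
        except Exception as e: print(q,e)
s=env.state();print(s['time_s'],s['ee_rot'],s['force'],env.hold_point_z)
E
```

```text
top (array([ 423.96914029, -215.50624228, 1055.87971576]), array([[ 0.12868264, -0.00450485, -0.99167559]]))
probe [(array([212., 162.,  22.,  24.]), 0.7), (array([183., 214.,  19.,  19.]), 0.67), (array([248., 174.,  17.,  25.]), 0.56)]
holder [(array([174., 203.,  50.,  50.]), 0.87)]
zero_disc [(array([257., 246.,  20.,  20.]), 0.63)]
stage [(array([307., 192.,  55.,  60.]), 0.67), (array([308., 131.,  38.,  38.]), 0.26)]
vial_0 []
petri_0 [(array([202., 272.,  32.,  39.]), 0.55)]
beaker_250 [(array([308., 128.,  36.,  42.]), 0.58), (array([257., 248.,  21.,  20.]), 0.48)]
spot [(array([314., 194.,  44.,  57.]), 0.81)]
side (array([ 547.1991617 , -952.53598367,  496.43409244]), array([[-0.03367074,  0.86229368, -0.50528792]]))
probe [(array([278., 142.,  17.,  33.]), 0.88), (array([328., 157.,  14.,  58.]), 0.79), (array([314., 172.,  19.,  58.]), 0.58), (array([238., 222.,  26.,  20.]), 0.27)]
holder [(array([263., 164.,  44.,  45.]), 0.7)]
zero_disc [(array([241., 224.,  21.,  17.]), 0.52)]
stage [(array([249., 235.,  74.,  71.]), 0.68)]
vial_0 [(array([202., 239.,  14.,  36.]), 0.79), (array([279., 141.,  13.,  32.]), 0.64), (array([239., 224.,  21.,  14.]), 0.34)]
petri_0 [(array([203., 192.,  37.,  23.]), 0.97)]
beaker_250 [(array([351., 217.,  51.,  72.]), 0.83)]
spot [(array([253., 238.,  63.,  32.]), 0.86)]
0.9 [1.79991868e+02 1.22722516e-05 2.06743741e+01] [-0.57824494  0.02900703 -0.01786107] -18.8
```

View pics/top0.png

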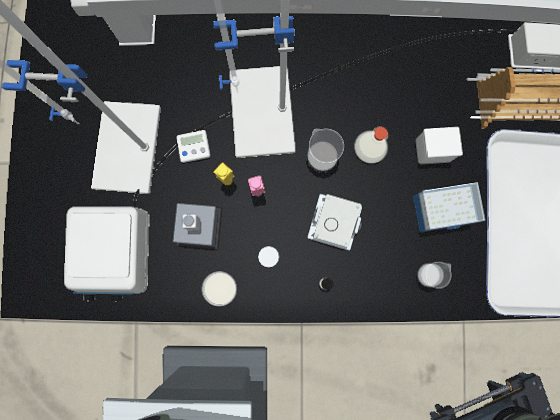

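View pics/side0.png

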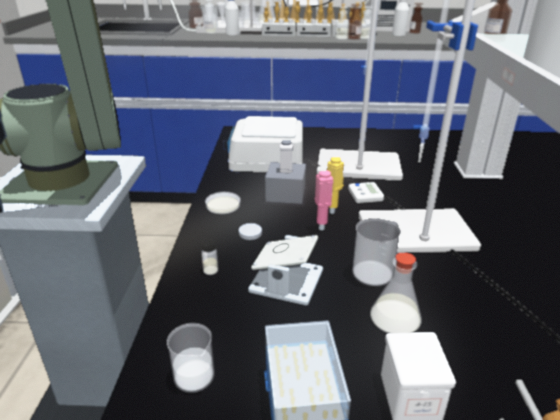

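Top view: holder with the white probe at (190,222), disc (268,257), stage with ring at (331,225), vial (326,284), petri (219,289), beaker (325,150). The pink and yellow look-alikes stand at (257,186) and (224,173). Side view agrees.

```bash
python3 - <<'E'
from h import *
p=P('top');q=P('side')
for n,uv,z in[('probe cap',(189,219),132),('holder',(197,226),65),('disc',(268,257),10),('ring',(331,225),60),('vial',(326,282),60),('petri',(219,289),15),('beaker',(325,150),92),('stage',(335,221),30),('pink',(256,185),100),('yellow',(224,170),100)]:
    X=atz(p,[uv],z);print(n,X.round(0),proj(q,X).round(0))
w=P('wrist');s=env.state()
o,D=ray(w,[[280,210],[280,0],[280,420]]);print(o,D,s['ee_pos'],w[0])
im=grab_frame('wrist');save('w0.png',im)
E
```

```text
probe cap [[527. -47. 132.]] [[287. 141.]]
holder [[520. -52.  65.]] [[284. 171.]]
disc [[ 459. -195.   10.]] [[250. 228.]]
ring [[ 523. -324.   60.]] [[280. 246.]]
vial [[ 407. -313.   60.]] [[211. 240.]]
petri [[392. -92.  15.]] [[222. 199.]]
beaker [[ 671. -310.   92.]] [[372. 227.]]
stage [[ 534. -336.   30.]] [[286. 265.]]
pink [[ 598. -173.  100.]] [[324. 183.]]
yellow [[ 628. -109.  100.]] [[338. 169.]]
[ 280.06215966 -509.54812664  385.26105522] [[-0.26521803 -0.0869758  -0.96025757]
 [ 0.20670224  0.08930117 -0.97432001]
 [-0.67249638 -0.24218876 -0.699352  ]] [ 203.0184779  -538.0175355   187.39049346] [[374.49998087   0.         284.11785047]
 [  0.         374.49998087 213.27784759]
 [  0.           0.           1.        ]]
```

```bash
python3 -m jog '0 0 -1.5 2 2 0.5 1; 0 0 -3 4 4 0.5 1; 0 0 -4.1 6 6 0.5 1; 0 0 -4.1 7.5 7.5 0.5 1; 0 0 -4.1 9 9 0.5 1'; python3 -m jog '0 0 0 1.5 1.5 0 1; 0 0 0 2.4 2.4 0 1; 0 0 0 2.4 2.4 0 1;0 0 0 2.4 2.4 0 1'
python3 - <<'E'
from h import *
s=env.state();w=P('wrist')
im=grab_frame('wrist');save('w1.png',im);np.savez('w1.npz',K=w[0],d=w[1],r=w[2],t=w[3])
for q in['probe','holder','zero_disc','stage','spot','vial_0']:
    print(q,[(np.round(d['box']),round(d['conf'],2)) for d in spotter.look_for(q,'wrist')])
print(s['ee_pos'],s['ee_rot'],s['time_s'])
E
```

```text
time_s: 1.58
ee_pos: [424.6, -316.3, 200.2]
ee_rot: [180.0, -0.0, 0.2]
force: [-0.5, -2.0, -0.3]
gripper_width: 91.3
time_s: 2.08
ee_pos: [482.7, -258.2, 199.8]
ee_rot: [180.0, 0.0, 0.2]
force: [-0.8, 0.2, -0.8]
gripper_width: 91.3
probe [(array([39.,  0., 93., 50.]), 0.96), (array([139.,  29.,  66.,  51.]), 0.66), (array([  1., 135.,  56.,  40.]), 0.62)]
holder [(array([  1.,  89., 124., 109.]), 0.61)]
zero_disc [(array([206., 182.,  45.,  42.]), 0.65)]
stage []
spot [(array([316.,  76., 122., 118.]), 0.7)]
vial_0 [(array([325., 241.,  27.,  43.]), 0.74)]
[ 482.69216423 -258.1677968   199.81427469] [1.79972672e+02 4.10812600e-02 1.68576715e-01] 2.075
```

View pics/w1.png

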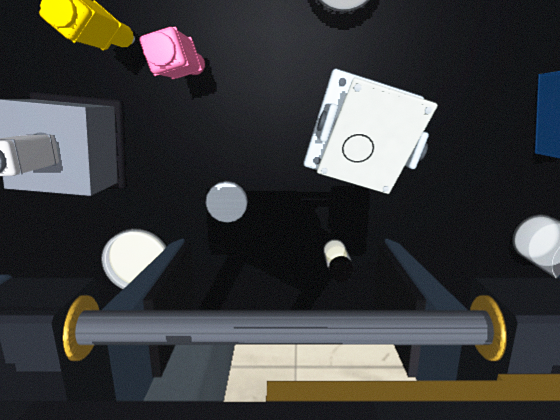

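Wrist view: panel corners about (353,75), (436,102), (390,192), (318,168), ring (358,148), disc (226,202), holder at left with the probe. I'll take a second view from the holder side, for parallax on the tilt.

```bash
python3 -m jog '-2 0 0 0 1.5 0.4 1; -4 0 0 0 3 0.8 1; -5 0 0 0 4 1 1; -5 0 0 0 4 1 1;-5 0 0 0 4 1 1'
python3 - <<'E'
from h import *
s=env.state();w=P('wrist')
im=grab_frame('wrist');save('w2.png',im);np.savez('w2.npz',K=w[0],d=w[1],r=w[2],t=w[3])
for q in['probe','holder','zero_disc','spot']:
    print(q,[(np.round(d['box']),round(d['conf'],2)) for d in spotter.look_for(q,'wrist')])
print(s['ee_pos'],s['ee_rot'],s['qvel'])
def big(im,x,y,w,h,f): return cv2.resize(im[y:y+h,x:x+w],None,fx=f,fy=f,interpolation=cv2.INTER_CUBIC)
i1=cv2.imread('pics/w1.png')
A=big(i1,300,60,145,150,4)
cv2.imwrite('pics/v.png',np.vstack([np.hstack([A[:, :400*0+580],])]))
cv2.imwrite('pics/w2v.png',im[:,:,::-1])
E
```

```text
time_s: 3.05
ee_pos: [483.4, -158.1, 225.0]
ee_rot: [155.0, 0.1, 0.2]
force: [-0.4, -0.5, -0.5]
gripper_width: 91.4
probe [(array([113.,   0.,  61.,  50.]), 0.91), (array([ 34., 136.,  55.,  50.]), 0.78), (array([199.,  37.,  57.,  43.]), 0.7), (array([322.,  84.,  96.,  91.]), 0.22)]
holder [(array([  3.,  88., 124., 122.]), 0.85)]
zero_disc []
spot [(array([322.,  82.,  94.,  93.]), 0.94)]
[ 483.37710004 -158.07801843  225.00976266] [1.55007531e+02 6.24694702e-02 1.53484730e-01] [-1.80277275  0.09646229 -0.23864035 -0.07792545  0.0236903   0.247839  ]
```

View pics/v.png

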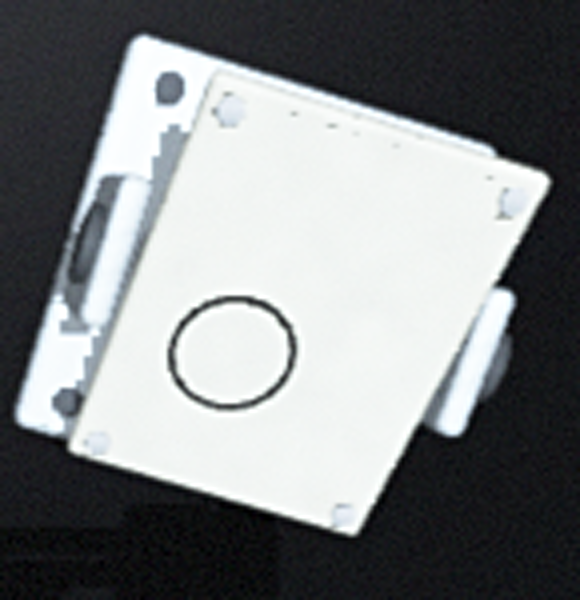

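View pics/w2.png

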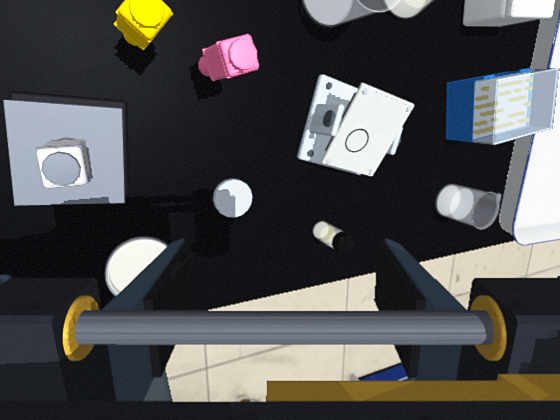

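```bash
python3 - <<'E'
import cv2,numpy as np
im=cv2.imread('pics/w2.png')
f=lambda x,y:cv2.resize(im[y:y+130,x:x+130],None,fx=3,fy=3,interpolation=cv2.INTER_CUBIC)
cv2.imwrite('pics/v2.png',np.hstack([f(0,90),f(290,65)]))
E
```

```text
(no output)
```

View pics/v2.png

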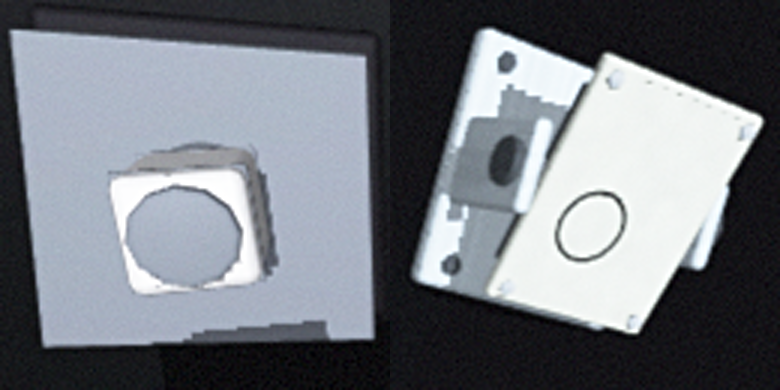

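```bash
cat > fit.py <<'E'
from h import *
from scipy.optimize import least_squares
L=lambda f:(lambda z:(z['K'],z['d'],z['r'],z['t']))(np.load(f))
p1,p2=L('w1.npz'),L('w2.npz')
c1=np.array([(352.8,78.5),(437.5,105),(389,193.5),(317.5,172.5),(358.1,148.1)])-.375
c2=np.array([(361.3,82.3),(414.7,105),(372.7,176.3),(323,161),(357,140.3)])-.33
loc=np.array([(47,37,12),(47,-37,12),(-47,-37,12),(-47,37,12),(-10,10,12)],float)
def model(v):
    x,y,yaw,t=v; cy,sy,c,s=np.cos(yaw),np.sin(yaw),np.cos(t),np.sin(t)
    Rz=np.array([[cy,-sy,0],[sy,cy,0],[0,0,1]]);Rt=np.array([[c,0,-s],[0,1,0],[s,0,c]])
    return loc@(Rz@Rt).T+[x,y,50],Rz@Rt
if __name__=='__main__':
    for use in((1,1),(1,0),(0,1)):
        f=lambda v:np.r_[use[0]*(proj(p1,model(v)[0])-c1).ravel(),use[1]*(proj(p2,model(v)[0])-c2).ravel()]
        r=least_squares(f,[534,-336,-.3,.35]);X,R=model(r.x)
        print(r.x[:2],np.degrees(r.x[2:]),'spot',X[4],'n',R[:,2]);print(f(r.x).round(1))
    h=np.array([(3.3,100),(122,108.3),(125,203.3),(14.7,205.7)])-.33
    H=atz(p2,h,65);print('holder',H.round(1),H.mean(0))
    G=atz(p2,np.array([(35.7,147.3),(82.7,146),(88.7,181.7),(45,188)])-.33,125);print('grip',G.round(1),G.mean(0))
    print([np.degrees(np.arctan2(*(G[b]-G[a])[[1,0]])).round(1) for a,b in((0,1),(1,2),(2,3),(3,0))],[np.degrees(np.arctan2(*(H[b]-H[a])[[1,0]])).round(1) for a,b in((0,1),(1,2),(2,3),(3,0))])
    print('cap',atz(p2,[(61,168.4)],132),'disc',atz(p1,[(226.5,201.5)],9),atz(p2,[(233,197.5)],9))
E
python3 fit.py
```

```text
[ 535.36772926 -337.48286736] [-15.88621826  21.97371557] spot [ 524.86695315 -324.09727882   57.38645521] n [-0.35989017  0.10242383  0.92735561]
[-0.1 -0.7  0.8 -0.6  0.2  0.3 -1.   0.5 -0.3 -0.3  1.7  0.8  0.7 -0.8
 -0.5 -0.2 -1.2  2.2 -0.4 -0.4]
[ 535.33725515 -337.57848627] [-15.72242238  23.05321633] spot [ 524.66665473 -324.18592486   57.12583929] n [-0.37693504  0.10611085  0.92014155]
[-0.2  0.1  0.9 -0.1  0.3 -0.1 -0.8  0.3 -0.3 -0.1  0.   0.   0.  -0.
 -0.  -0.  -0.   0.  -0.  -0. ]
[ 535.42855984 -337.2904768 ] [-16.48262575  20.39784583] spot [ 525.26746083 -323.85542055   57.76217305] n [-0.33421397  0.09888846  0.93729509]
[ 0.  -0.   0.  -0.  -0.   0.  -0.   0.  -0.  -0.   1.5 -0.2  0.3 -1.1
 -0.4  0.3 -1.1  2.  -0.3 -0.8]
holder [[566.1  -9.9  65. ]
 [559.9 -88.1  65. ]
 [481.3 -81.7  65. ]
 [488.1  -3.5  65. ]] [523.83060574 -45.79236029  65.        ]
grip [[537.7 -33.2 125. ]
 [537.3 -59.4 125. ]
 [513.5 -59.7 125. ]
 [511.6 -34.2 125. ]] [525.0500279  -46.63132986 125.        ]
[np.float64(-90.9), np.float64(-179.1), np.float64(94.3), np.float64(2.1)] [np.float64(-94.6), np.float64(175.3), np.float64(85.0), np.float64(-4.7)]
cap [[524.43278262 -45.8720664  132.        ]] disc [[ 461.18360971 -196.27929118    9.        ]] [[ 461.12123467 -195.3082684     9.        ]]
```

```bash
python3 -m jog '2 0 0 0.8 1.5 0 1; 4 0 0 1.64 3 0 1; 5 0 0 1.64 4.48 0 1; 5 0 0 1.64 4.48 -1 1; 5 0 0 1.64 4.48 -1 1'; python3 -m jog '0 0 0 0 0 -1 1;0 0 0 0 0 -2.5 1;0 0 0 0 0 -4 1;0 0 0 0 0 -4.8 1;0 0 0 0 0 -4.8 1'
python3 - <<'E'
from h import *
s=env.state();print(s['ee_pos'],s['ee_rot'],s['force'])
save('w3.png',grab_frame('wrist'))
E
```

```text
time_s: 3.92
ee_pos: [522.9, -46.5, 198.3]
ee_rot: [-180.0, 0.2, 0.1]
force: [0.5, -0.9, -0.9]
gripper_width: 91.4
time_s: 4.55
ee_pos: [523.7, -46.1, 79.2]
ee_rot: [-180.0, 0.1, 0.1]
force: [-0.9, 0.1, 0.1]
gripper_width: 91.4
[523.6689304  -46.10423871  79.24394001] [-1.79996293e+02  1.41384479e-01  1.34676561e-01] [-0.92335764  0.12444865  0.14592851]
```

View pics/w3.png

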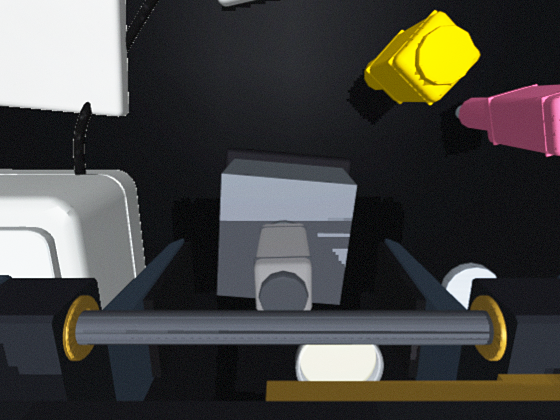

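The probe stands centred between the open fingers (cap at (283,292)), so I can close and lift.

```bash
python3 -m jog '0 0 0 0 0 0 0.5;0 0 0 0 0 0 0.2;0 0 0 0 0 0 0.2;0 0 0 0 0 0 0.2;0 0 0 0 0 0 0' 30; python3 -m jog '0 0 0 0 0 0 0;0 0 0 0 0 0 0;0 0 0 0 0 0 0;0 0 0 0 0 0 0'
```

```text
time_s: 5.22
ee_pos: [524.3, -45.7, 79.9]
ee_rot: [180.0, -0.0, 0.2]
force: [-0.1, -0.3, -0.6]
gripper_width: 43.9
time_s: 5.72
ee_pos: [524.3, -45.7, 79.8]
ee_rot: [180.0, 0.0, 0.2]
force: [0.4, 0.4, -0.4]
gripper_width: 26.1
```

```bash
python3 -m jog '0 0 0 0 0 0.4 0;0 0 0 0 0 1.2 0;0 0 0 0 0 2.2 0;0 0 0 0 0 3 0;0 0 0 0 0 3.4 0';  python3 -m jog '0 0 0 0 0 0 0;0 0 0 0 0 0 0'
python3 - <<'E'
from h import *
s=env.state();print(s['ee_pos'],s['force'],s['torque'],s['gripper_width'])
E
```

```text
time_s: 6.35
ee_pos: [524.8, -45.8, 166.4]
ee_rot: [180.0, -0.1, 0.2]
force: [0.2, 0.1, -1.9]
gripper_width: 26.1
time_s: 6.6
ee_pos: [523.6, -45.6, 164.1]
ee_rot: [-180.0, 0.1, 0.2]
force: [0.5, 0.4, -1.6]
gripper_width: 25.8
[523.60827594 -45.6439117  164.06625978] [ 0.46927849  0.42540045 -1.61069769] [-0.00603864  0.06256883 -0.00453056] 25.84992211495024
```

```bash
python3 -m jog '0 0 0 -0.4 -1 0 0;0 0 0 -1.2 -2.8 0 0;0 0 0 -2 -4.6 0 0;0 0 0 -2.5 -5.7 0 0;0 0 0 -2.5 -6 0 0';  python3 -m jog '0 0 0 0 0 -1 0;0 0 0 0 0 -2.4 0;0 0 0 0 0 -2.8 0;0 0 0 0 0 -2.8 0;0 0 0 0 0 -2.8 0'
python3 - <<'E'
from h import *
s=env.state();print(s['ee_pos'],s['ee_rot'],s['force'],s['torque'])
save('w4.png',grab_frame('wrist'))
b=grab_frame('side');p=P('side')
e=s['ee_pos']
X=[e+[0,0,-70.8],e+[0,0,-54.8],e+[0,0,52],[461.15,-195.8,10]];print(proj(p,X))
c=cv2.resize(b[150:270,180:320],None,fx=4,fy=4,interpolation=cv2.INTER_CUBIC)
save('s4.png',c)
E
```

```text
time_s: 7.22
ee_pos: [460.6, -196.7, 164.1]
ee_rot: [-180.0, 0.1, 0.0]
force: [0.7, 0.2, -0.4]
gripper_width: 25.6
time_s: 7.85
ee_pos: [462.9, -195.9, 96.0]
ee_rot: [179.9, -0.1, 0.2]
force: [-0.3, -1.1, -2.4]
gripper_width: 25.7
[ 462.93900311 -195.88653591   95.97667544] [ 1.79943225e+02 -1.24914242e-01  1.93558718e-01] [-0.33298878 -1.08295436 -2.37265867] [ 0.00746794 -0.03777615 -0.04129455]
[[251.2966013  221.92861246]
 [251.06086661 214.73512936]
 [249.36641845 163.09787346]
 [250.59306581 228.58448118]]
```

View pics/s4.png

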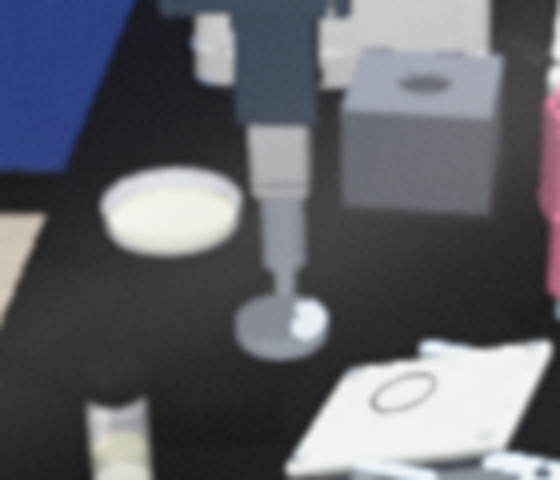

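Crop: the sleeve tip is over the disc centre at the predicted pixel, the probe hangs upright and there is no slip. Now I press in stages.

```bash
cat > avg.py <<'E'
from h import *
F=[];X=[];T=[];R=[]
for i in range(8):
    grab_frame('top'); s=env.state();F.append(s['force']);X.append(s['ee_pos']);T.append(s['torque']);R.append(s['ee_rot'])
print(s['time_s'],'F',np.mean(F,0).round(2),'X',np.mean(X,0).round(2),'sdF',np.std(F,0).round(2),np.std(X,0).round(2),'T',np.mean(T,0).round(3),'rot',np.round(R[-1],2),s['gripper_width'])
E
python3 avg.py; python3 -m jog '0 0 0 0 0 -0.2 0;0 0 0 0 0 -0.4 0;0 0 0 0 0 -0.5 0;0 0 0 0 0 -0.5 0';python3 avg.py;  python3 -m jog '0 0 0 0 0 -0.1 0;0 0 0 0 0 -0.2 0;0 0 0 0 0 -0.2 0'; python3 avg.py
```

```text
8.35 F [-0.05  0.01 -1.26] X [ 462.06 -195.83   95.37] sdF [0.54 0.53 0.32] [0.25 0.06 0.3 ] T [ 0.025  0.021 -0.01 ] rot [ 1.7999e+02 -1.0000e-02  1.7000e-01] 25.857870655182296
time_s: 8.85
ee_pos: [461.6, -195.6, 82.0]
ee_rot: [-180.0, 0.0, 0.2]
force: [0.1, -0.2, -1.7]
gripper_width: 25.9
9.25 F [-0.02  0.11 -1.21] X [ 461.87 -195.74   82.45] sdF [0.58 0.37 0.33] [0.06 0.02 0.1 ] T [0.026 0.009 0.002] rot [ 1.7999e+02 -2.0000e-02  1.7000e-01] 25.992897650185977
time_s: 9.62
ee_pos: [462.0, -195.8, 77.4]
ee_rot: [180.0, -0.0, 0.2]
force: [-0.7, -0.6, 0.8]
gripper_width: 25.9
10.025 F [ 0.1  -0.22  0.79] X [ 461.96 -195.8    77.51] sdF [0.39 0.52 0.67] [0.03 0.02 0.02] T [-0.013 -0.05   0.01 ] rot [ 1.7999e+02 -2.0000e-02  1.7000e-01] 25.602289372694983
```

Contact is where predicted: 2.0 N at 3.3 mm of compression. I'll go 3.7 mm further and hold about a second.

```bash
python3 -m jog '0 0 0 0 0 -0.08 0;0 0 0 0 0 -0.15 0;0 0 0 0 0 -0.15 0;0 0 0 0 0 -0.15 0'; python3 avg.py; python3 -m jog '0 0 0 0 0 0 0;0 0 0 0 0 0 0;0 0 0 0 0 0 0;0 0 0 0 0 0 0'
```

```text
time_s: 10.52
ee_pos: [461.9, -195.7, 73.7]
ee_rot: [180.0, -0.0, 0.2]
force: [-0.6, 0.3, 2.3]
gripper_width: 25.9
10.925 F [ 0.45 -0.09  1.75] X [ 461.87 -195.75   73.7 ] sdF [0.49 0.38 0.4 ] [0.02 0.01 0.02] T [-0.024 -0.12  -0.002] rot [ 1.7999e+02 -1.0000e-02  1.7000e-01] 25.63353992927899
time_s: 11.42
ee_pos: [461.8, -195.7, 73.6]
ee_rot: [180.0, -0.0, 0.2]
force: [0.6, -0.6, 1.8]
gripper_width: 25.6
```

```bash
python3 -m jog '0 0 0 0 0 0.3 0;0 0 0 0 0 1.5 0;0 0 0 0 0 3 0;0 0 0 0 0 4 0;0 0 0 0 0 4 0'; python3 - <<'E'
from fit import *
f=lambda v:np.r_[(proj(p1,model(v)[0])-c1).ravel(),(proj(p2,model(v)[0])-c2).ravel()]
keep=np.ones(20,bool);keep[16:18]=0
r=least_squares(lambda v:f(v)[keep],[534,-336,-.3,.35],loss='soft_l1');X,R=model(r.x);n=R[:,2];s=X[4]
print(r.x[:2],np.degrees(r.x[2:]),s,n,f(r.x).round(1))
st=env.state();e=np.array(st['ee_pos']);print(e,st['ee_rot'])
a=np.cross([0,0,1],n);a*=np.arcsin(np.linalg.norm(a))/np.linalg.norm(a);print('turn',np.degrees(a)/5)
for d in(110,95.8,67,63.8):print(d,s+d*n,(s+d*n-e)/25)
E
```

```text
time_s: 12.05
ee_pos: [462.3, -195.9, 175.1]
ee_rot: [179.9, -0.1, 0.2]
force: [0.2, 0.4, -1.4]
gripper_width: 25.7
[ 535.12746559 -337.43043678] [-15.80854403  21.89453707] [ 524.61838678 -324.06188049   57.4054686 ] [-0.35879529  0.10158662  0.92787181] [-0.3 -0.4  0.7 -0.5  0.2  0.5 -1.   0.8 -0.4 -0.   1.6  1.1  0.6 -0.7
 -0.5 -0.  -1.2  2.5 -0.4 -0.2]
[ 462.30715163 -195.92220015  175.06272768] [ 1.79929885e+02 -1.47291897e-01  1.71361829e-01]
turn [-1.1929183  -4.21328566  0.        ]
110 [ 485.1509053  -312.88735198  159.47136799] [ 0.91375015 -4.67860607 -0.62365439]
95.8 [ 490.24579836 -314.32988202  146.29558825] [ 1.11754587 -4.73630727 -1.15068558]
67 [ 500.5791026  -317.25557676  119.57288005] [ 1.53087804 -4.85333506 -2.21959391]
63.8 [ 501.72724752 -317.58065396  116.60369024] [ 1.57680384 -4.86633815 -2.3383615 ]
```

```bash
python3 -m jog '-0.3 -1 0 0.2 -1.2 0 0;-0.7 -2.5 0 0.5 -2.8 0 0;-1.1 -3.8 0 0.8 -4.2 0 0;-1.19 -4.21 0 0.91 -4.68 -0.3 0;-1.19 -4.21 0 0.91 -4.68 -0.62 0'; python3 -m jog '0 0 0 0.2 -0.05 -0.53 0;0 0 0 0.2 -0.05 -0.53 0;0 0 0 0.2 -0.05 -0.53 0'; python3 avg.py
python3 - <<'E'
from h import *
s=env.state();p=P('side');b=grab_frame('side')
from scipy.spatial.transform import Rotation as Ro
R=Ro.from_euler('xyz',s['ee_rot'],degrees=True).as_matrix();e=np.array(s['ee_pos']);z=R[:,2]
print('toolz',z,'tip',e+70.8*z,'d',e@[1,0,0])
sp=np.array([524.62,-324.06,57.4]);n=np.array([-.3588,.1016,.9279])
print('axis miss',np.cross(e-sp,n)); print(proj(p,[e+70.8*z,e+54.8*z,sp,e])/1)
x=200;y=150
c=cv2.resize(b[y:y+140,x:x+170],None,fx=4,fy=4,interpolation=cv2.INTER_CUBIC);save('s5.png',c)
save('w5.png',grab_frame('wrist'))
E
```

```text
time_s: 12.68
ee_pos: [482.5, -312.3, 155.5]
ee_rot: [173.9, -20.8, 1.2]
force: [0.4, 0.2, -2.5]
gripper_width: 26.0
time_s: 13.05
ee_pos: [490.1, -313.5, 144.7]
ee_rot: [173.7, -21.0, 1.4]
force: [0.5, -0.4, -1.4]
gripper_width: 25.6
13.45 F [-0.17  0.13 -1.06] X [ 489.81 -313.88  145.24] sdF [0.52 0.33 0.39] [0.17 0.11 0.1 ] T [0.115 0.341 0.007] rot [173.68 -21.01   1.35] 26.02754950854933
toolz [ 0.35879433 -0.10166106 -0.92786403] tip [ 514.96545614 -321.17990095   79.42040958] d 489.5628175501511
axis miss [0.43944054 1.05806959 0.05406983]
[[275.21372153 235.01665718]
 [271.67005038 226.62819499]
 [281.05261885 247.39829929]
 [259.08950848 196.84925296]]
```

View pics/s5.png

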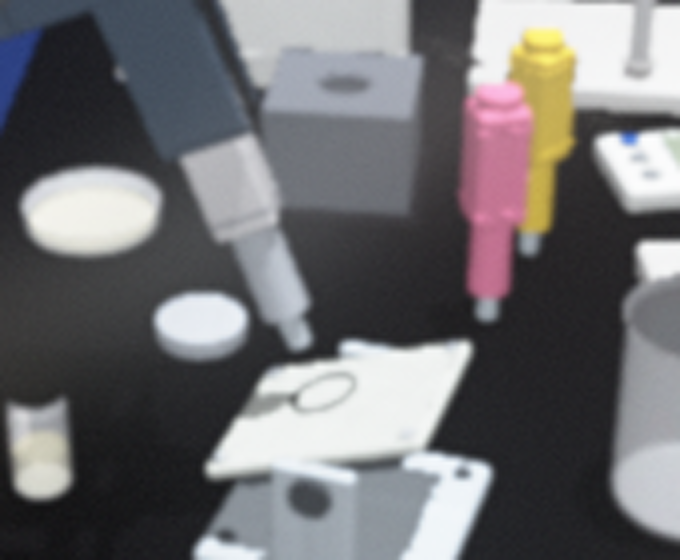

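View pics/w5.png

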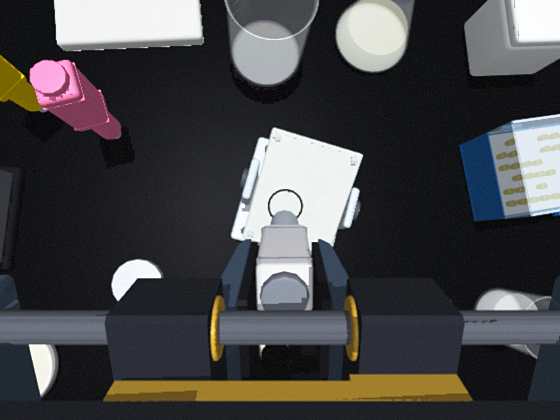

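Side view: tip at about (274,236.5) and ring at (281,248), both within about 1.5 px of prediction. I'll refine the tilt with an edge and ring contour fit before pressing.

```bash
cat > ref.py <<'E'
from fit import *
from scipy.ndimage import map_coordinates
import sys
g=[cv2.GaussianBlur(cv2.imread(f'pics/{n}.png'),(0,0),.6).mean(2) for n in('w1','w2')];ps=[p1,p2]
l=np.linspace(-.8,.8,30)
E={'near':np.c_[-47+0*l,37*l,12+0*l],'right':np.c_[47*l,-37+0*l,12+0*l],'far':np.c_[47+0*l,37*l,12+0*l]}
a=np.linspace(0,2*np.pi,60,endpoint=False);E['ring']=np.c_[-10+13.2*np.cos(a),10+13.2*np.sin(a),12+0*a]
def tf(v,P0):
    R=model(v)[1];return P0@R.T+[v[0],v[1],50]
def run(keys,views=(0,1)):
    v=np.array([535.1,-337.4,np.radians(-15.8),np.radians(21.9)])
    for it in range(6):
        obs=[]
        for i in views:
            for k in keys:
                P0=E[k];out=(P0-np.array([-10,10,12])) if k=='ring' else np.tile({'near':[-1,0,0],'right':[0,-1,0],'far':[1,0,0]}[k],(len(P0),1)).astype(float)
                out/=np.linalg.norm(out,axis=1)[:,None]
                q=proj(ps[i],tf(v,P0));n=proj(ps[i],tf(v,P0+out))-q;n/=np.linalg.norm(n,axis=1)[:,None]
                t=np.linspace(-4,4,81);pts=q[:,None]+t[None,:,None]*n[:,None]
                pr=map_coordinates(g[i],[pts[...,1],pts[...,0]],order=1)
                j=pr.argmin(1) if k=='ring' else np.gradient(pr,axis=1).argmin(1)
                obs.append((i,P0,n,q+t[j][:,None]*n))
        f=lambda v:np.concatenate([((proj(ps[i],tf(v,P0))-o)*n).sum(1) for i,P0,n,o in obs])
        r=least_squares(f,v,loss='soft_l1',f_scale=.3);v=r.x
    R=model(v)[1];print(keys,views,v[:2].round(1),np.degrees(v[2:]).round(2),'spot',model(v)[0][4].round(1),'n',R[:,2].round(4),'med|r|',np.median(abs(f(v))).round(2),[round(float(np.median(x)),2) for x in np.split(f(v),np.cumsum([len(o[1]) for o in obs])[:-1])])
for k in(['near','right','ring'],['near','right','ring','far']):
    run(k);run(k,(0,));run(k,(1,))
E
python3 ref.py
```

```text
['near', 'right', 'ring'] (0, 1) [ 535.  -337.5] [-15.72  22.42] spot [ 524.4 -324.1   57.3] n [-0.3671  0.1034  0.9244] med|r| 0.3 [0.3, 0.4, -0.4, -0.16, 0.0, -0.25]
['near', 'right', 'ring'] (0,) [ 535.1 -337.4] [-15.87  22.52] spot [ 524.5 -324.    57.3] n [-0.3683  0.1047  0.9238] med|r| 0.29 [0.11, 0.2, -0.4]
['near', 'right', 'ring'] (1,) [ 534.5 -337.5] [-16.14  21.41] spot [ 524.1 -324.1   57.5] n [-0.3506  0.1015  0.931 ] med|r| 0.39 [-0.6, 0.3, -0.19]
['near', 'right', 'ring', 'far'] (0, 1) [ 535.1 -337.5] [-16.11  20.73] spot [ 524.8 -324.2   57.7] n [-0.34    0.0982  0.9353] med|r| 0.48 [0.48, 0.41, -0.31, -2.71, -1.01, 0.01, -0.2, -0.0]
['near', 'right', 'ring', 'far'] (0,) [ 535.8 -337.7] [-16.63  18.42] spot [ 526.  -324.3   58.2] n [-0.3028  0.0904  0.9488] med|r| 0.58 [0.2, 0.36, -0.14, -0.49]
['near', 'right', 'ring', 'far'] (1,) [ 534.6 -337.6] [-16.28  20.36] spot [ 524.4 -324.2   57.8] n [-0.334   0.0975  0.9375] med|r| 0.35 [-0.6, 0.21, -0.18, -0.32]
```

Tilt estimates cluster at 21.4–22.5° (the far edge is unreliable against the white foot), so 21.9° stands. Approaching along the normal.

```bash
python3 -m jog '0 0 0 0.14 -0.04 -0.3 0;0 0 0 0.28 -0.09 -0.65 0;0 0 0 0.37 -0.115 -0.87 0;0 0 0 0.4 -0.126 -0.95 0;0 0 0 0.4 -0.126 -0.95 0'; cat >> avg.py <<'E'
from scipy.spatial.transform import Rotation as Ro
sp=np.array([524.62,-324.06,57.4]);n=np.array([-.3588,.1016,.9279]);e=np.mean(X,0)
z=-Ro.from_euler('xyz',R[-1],degrees=True).as_matrix()[:,2]
print('d',(e-sp)@n,'lat',(e-sp)-((e-sp)@n)*n,'F.n',np.mean(F,0)@n,'ang',np.degrees(np.arccos(min(1,z@n))))
E
python3 avg.py
```

```text
time_s: 14.18
ee_pos: [499.4, -316.9, 120.9]
ee_rot: [173.7, -21.0, 1.3]
force: [-0.3, 0.4, 0.3]
gripper_width: 25.8
14.575 F [-1.38  0.88 -0.2 ] X [ 499.34 -316.92  121.18] sdF [0.49 0.44 0.56] [0.03 0.03 0.05] T [0.323 0.561 0.054] rot [173.71 -20.98   1.34] 26.05535560546297
d 68.97795708738516 lat [-0.52894007  0.13552238 -0.22371136] F.n 0.404164602491036 ang 0.0
```

```bash
python3 -m jog '0 0 0 0.03 -0.008 -0.07 0;0 0 0 0.06 -0.015 -0.14 0;0 0 0 0.076 -0.022 -0.197 0;0 0 0 0.076 -0.022 -0.197 0'; python3 avg.py;python3 avg.py; python3 - <<'E'
from h import *
p=P('side');b=grab_frame('side')
c=cv2.resize(b[190:270,230:330],None,fx=7,fy=7,interpolation=cv2.INTER_CUBIC);save('s6.png',c)
E
```

```text
time_s: 15.08
ee_pos: [501.5, -317.7, 116.2]
ee_rot: [173.7, -21.0, 1.3]
force: [-1.2, 0.8, 1.2]
gripper_width: 25.7
15.475 F [-2.07  1.39  1.52] X [ 501.47 -317.67  116.27] sdF [0.47 0.63 0.36] [0.01 0.02 0.02] T [0.372 0.557 0.069] rot [173.69 -21.     1.34] 25.69177620987497
d 63.584890426632214 lat [-0.33987047 -0.07230137 -0.12750695] F.n 2.2939807312469966 ang 0.0
15.875 F [-1.45  1.25  1.66] X [ 501.45 -317.67  116.23] sdF [0.65 0.37 0.58] [0.01 0.01 0.02] T [0.373 0.542 0.078] rot [173.7  -20.99   1.34] 25.80570176784295
d 63.55160110819582 lat [-0.3687922  -0.0619734  -0.13981915] F.n 2.1884528448628044 ang 0.0
```

View pics/s6.png

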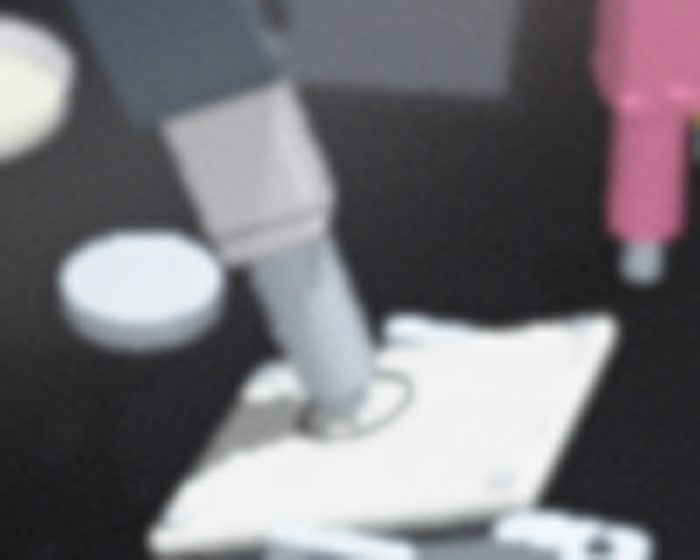

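Force is 3.2 N net (half-way), and the panel corners have not moved. But the tip looks left of the ring's centre in this view, at about (333,420) in the crop against (361,405). I'll check with model overlays from both cameras.

```bash
python3 - <<'E'
from h import *
from scipy.spatial.transform import Rotation as Ro
s=env.state();e=np.array(s['ee_pos']);R=Ro.from_euler('xyz',s['ee_rot'],degrees=True).as_matrix()
sp=np.array([524.62,-324.06,57.4]);n=np.array([-.3588,.1016,.9279])
u=np.cross([0,1,0],n);u/=np.linalg.norm(u);v=np.cross(n,u)
a=np.linspace(0,2*np.pi,48)
C=lambda c,r:c+r*(np.cos(a)[:,None]*u+np.sin(a)[:,None]*v)
items=[(C(sp,13.2),(0,200,0)),(C(e+R[:,2]*54.8,10),(255,0,0)),(C(e+R[:,2]*63.8,5),(0,0,255))]
out=[]
for n_,(x,y,w,h),f in(('side',(250,215,66,50),6),('wrist',(230,170,110,83),3.6)):
    p=P(n_);im=grab_frame(n_);save('l_'+n_+'.png',im)
    c=cv2.resize(im[y:y+h,x:x+w],(396,300),interpolation=cv2.INTER_CUBIC);raw=c.copy()
    k=396/w
    for X,col in items:
        for q in proj(p,X): cv2.circle(c,tuple(((q+.5-[x,y])*k).round().astype(int).tolist()),1,col,-1)
    out.append(np.vstack([raw,c]))
    for nm in('tip','probe'):
        print(n_,nm,[(np.round(d['box'],1),round(d['conf'],2)) for d in spotter.look_for(nm,n_)])
    print([proj(p,X[:-1]).mean(0).round(1) for X,_ in items])
save('ov.png',np.hstack(out))
E
```

```text
side tip []
side probe [(array([327.8, 155.5,  16.2,  58.3]), 0.88), (array([251.5, 205.9,  32.8,  42.9]), 0.67), (array([314.4, 172.1,  17. ,  57.4]), 0.59)]
[array([281.1, 247.4]), array([278.9, 243. ]), array([280.9, 247.6])]
wrist tip []
wrist probe [(array([  0. ,  55.8, 104.3,  88.2]), 0.92), (array([256.4, 210.4,  54.8,  99.9]), 0.71)]
[array([283.9, 217.9]), array([284. , 222.2]), array([284. , 218.4])]
```

View pics/ov.png

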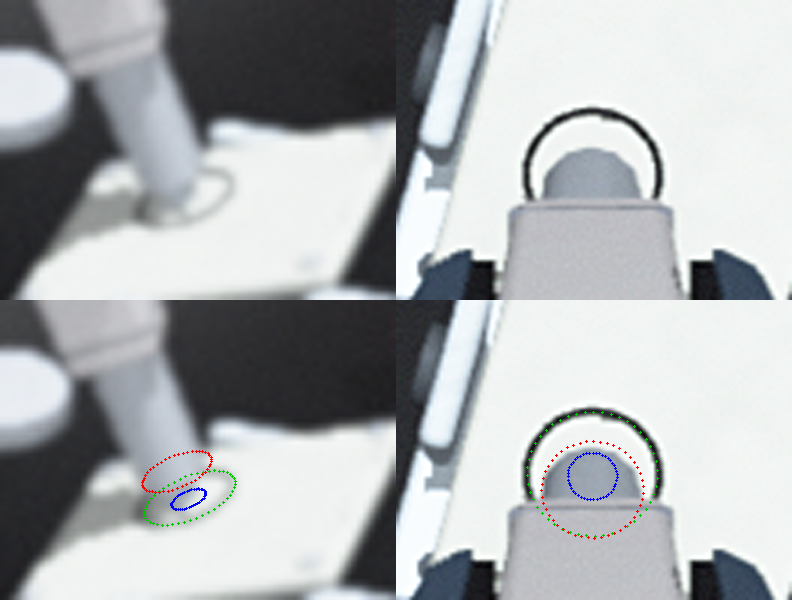

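```bash
python3 - <<'E'
from h import *
from scipy.spatial.transform import Rotation as Ro
s=env.state();e=np.array(s['ee_pos']);R=Ro.from_euler('xyz',s['ee_rot'],degrees=True).as_matrix();p=P('wrist')
a=np.linspace(0,2*np.pi,361)
C=lambda z,r:proj(p,e+np.c_[r*np.cos(a),r*np.sin(a),0*a+z]@R.T)
for nm,z,r in(('nose end',54.8,10),('cap top',-52.2,11)):
    q=C(z,r);print(nm,'top row',q[:,1].min().round(1),'bottom',q[:,1].max().round(1),'cols',q[:,0].min().round(1),q[:,0].max().round(1))
g=[(sx*13,sy*13,z) for z in(14.8,-45.2) for sx in(1,-1) for sy in(-1,1)]
print('grip corners low/top',proj(p,e+np.array(g)@R.T).round(1).tolist())
# px per mm toward tool +x
for z in(54.8,-52.2):print(z,(proj(p,[e+R@[1,0,z]])-proj(p,[e+R@[0,0,z]])).round(2))
for f in('w5','l_wrist'):
    i=cv2.imread(f'pics/{f}.png').mean(2)
    for rows,lab in(((200,235),'nose'),((255,315),'cap')):
        print(f,lab,rows[0],i[rows[0]:rows[1],282:287].mean(1).round().astype(int).tolist())
    print(f,'cap row 290 cols 252-318',i[288:293,252:318].mean(0).round().astype(int).tolist())
E
```

```text
nose end top row 208.7 bottom 235.5 cols 269.9 298.1
cap top top row 275.7 bottom 320.8 cols 258.3 308.9
grip corners low/top [[262.1, 222.4], [305.7, 222.3], [262.8, 262.5], [305.0, 262.4], [254.3, 264.5], [313.0, 264.5], [255.6, 316.0], [311.8, 316.0]]
54.8 [[-0.   -1.34]]
-52.2 [[-0.   -2.05]]
w5 nose 200 [241, 241, 242, 241, 241, 242, 241, 241, 243, 240, 195, 160, 161, 163, 165, 165, 164, 166, 165, 166, 167, 166, 165, 166, 172, 188, 180, 157, 187, 190, 190, 189, 189, 189, 190]
w5 cap 255 [194, 181, 139, 171, 194, 193, 191, 195, 217, 234, 243, 249, 248, 248, 251, 251, 179, 93, 98, 112, 115, 131, 159, 175, 167, 162, 157, 158, 157, 158, 156, 156, 158, 159, 156, 156, 156, 156, 156, 155, 157, 156, 155, 155, 155, 156, 157, 143, 88, 86, 89, 88, 89, 89, 86, 64, 61, 67, 77, 80]
w5 cap row 290 cols 252-318 [17, 15, 15, 23, 99, 191, 234, 237, 207, 104, 107, 147, 157, 157, 158, 158, 157, 155, 155, 157, 156, 157, 154, 157, 156, 156, 155, 156, 158, 158, 157, 157, 155, 157, 158, 155, 157, 156, 157, 156, 156, 157, 156, 156, 156, 156, 155, 157, 156, 158, 157, 158, 158, 154, 118, 80, 122, 158, 157
[... 182 characters left out ...]
 158, 187, 192, 190, 190, 191, 192, 192]
l_wrist cap 255 [196, 184, 145, 173, 197, 196, 193, 198, 221, 236, 245, 250, 249, 249, 252, 252, 163, 93, 101, 113, 119, 132, 168, 177, 170, 163, 160, 160, 160, 161, 160, 159, 159, 160, 160, 159, 158, 159, 159, 159, 157, 158, 157, 159, 158, 158, 159, 160, 146, 93, 86, 91, 91, 91, 86, 67, 61, 69, 79, 81]
l_wrist cap row 290 cols 252-318 [18, 18, 14, 26, 110, 199, 236, 240, 224, 138, 111, 149, 161, 159, 157, 160, 157, 159, 159, 159, 158, 159, 160, 158, 159, 160, 158, 159, 160, 158, 159, 158, 160, 160, 160, 158, 158, 159, 159, 159, 158, 158, 159, 160, 159, 159, 158, 159, 159, 159, 158, 160, 163, 156, 130, 101, 124, 159, 161, 154, 108, 32, 12, 17, 18, 16]
```

The overlays agree. The projected ring lands on the real one in both cameras. The nose sits 1–2.5 mm down-slope of centre with about 0.4° of tilt in the grip, so the 10 mm tip is well inside the 27 mm ring. I'm handing in with the force steady.

```bash
python3 avg.py; python3 -c "
from workcell import env
print(env.job_done())"
```

```text
16.625 F [-2.08  1.4   1.7 ] X [ 501.45 -317.67  116.22] sdF [0.52 0.45 0.41] [0.01 0.01 0.02] T [0.359 0.531 0.077] rot [173.7  -20.99   1.34] 25.927103201495882
d 63.53752574848634 lat [-0.37332315 -0.06309129 -0.14144789] F.n 2.4701566206854464 ang 0.0
the job is handed in; nothing more can be done
None
```

I zeroed the probe on the steel disc and handed the job in with it pressed inside the ring on the tilted panel, still gripped, at 16.6 s. No verdict was reported.

- **Zeroing:** I lifted the probe straight out of its holder. I pressed it upright on the disc for about 1.1 s at about 3.0 N, which is about 7 mm of sleeve travel by height, then lifted it off.
- **Panel press:** The probe is aligned to the panel normal I measured, a tilt of about 21.9°. Fits from the separate views gave 21.4–22.5°, leaving out the panel's far edge, which read lower and less reliably against the white foot. The last press force was about 3.4 N, after 3.2 N on earlier readings, so the sleeve is about halfway in.
- **Panel and bystanders:** By eye, the panel's corners stayed at the same pixels through the approach and the press. The arm kept clear of the glassware, but I did not re-measure the glassware at the end.

**Checks that disagreed:** The tip is not exactly centred. The wrist picture puts it about 1–1.5 mm down-slope of the ring's centre and the side picture about 2.5 mm. Both are well inside the roughly 8 mm of room. The probe sits about 0.4° off in the grip. A small sideways force of about 1 N remained at the panel; I left it rather than drag the tip.

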